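# Roll a slab-roller roll into its vee cradle and clamp it

## Robot

A 6-joint arm with a two-finger parallel gripper is mounted at the origin on the work surface; the furniture and walls round the work are solid. World frame = base frame: x ahead of the robot, y to its left, z up, the work surface at z = 0. Lengths are in mm, angles in rad, forces in N, time in s.
With the tool pointing down it reaches from about 300 to 775 mm from the base axis. Payload 14.6 kg.
Tool frame: the origin (TCP) lies at the very end of the fingers, on their centre line; the grasp point (between the pads) lies 19 mm behind it; z points along the fingers, y is the line along which they close (so a half turn about z gives the same grasp; the last joint's range is limited). The gripper opens to 94 mm and grips with 3 to 60 N. Pads are 16 mm wide; open, the fingers measure 119 mm over their backs; the gripper's body (75 mm by 177 mm) begins 78 mm behind the grasp point.
Start: joints at [-1.287, 0.3, 1.521, -0, 1.321, -0.067], TCP at [189, -516.496, 172.546] pointing down, gripper open.
Joint ranges: [-3.03, 3.03], [-0.79, 2.21], [0.23, 2.52], [-1.04, 4.18], [0, 3.07], [-2.55, 2.55]. Speed limits (rad/s): [2.22, 2.22, 2.57, 3.14, 3.14, 3.14].

## Interface

Orientations are given as [roll, pitch, yaw] about the fixed x, y, z axes, in that order (R = Rz(yaw) Ry(pitch) Rx(roll)).
In Python, from cell import read_state, viewer, manip, models gives the robot as it stands.
- The arm moves only by the tool carry_out, never from a script. Its argument "deltas" is a list of rows, each an object with "dp": the shift along the tool's x, y, z in mm, a list of three; "roll": the turn about the tool's z in degrees; "gripper": the opening, from -1 (shut) to 1 (fully open), so that 0 is half open. In form: [{"dp": [tx, ty, tz], "roll": roll, "gripper": gripper}, ...]. A call has 1 to 12 rows; each row is the pose to reach, as a shift and turn from the pose commanded when the call began, along the tool's axes at that moment; what a row does not reach only later rows make up. A row lasts 1/12 s, in which the tool goes at most 41.7 mm and 7.16 degrees, less where a joint would pass 70% of its speed; a pose out of reach is approached as far as the arm can. A call with a gripper value outside its range is refused whole. The fingers move at their own pace and stop on an object; "newtons" is the grip in N (left out, the last holds). Time passes only in rows, so rows that repeat a pose let the fingers close. It gives the time, the measured TCP pose, the force, the opening and the grip force at its end, in the units of the state.
- read_state(): the state, without advancing time (a new reading comes with each control period).
- viewer.camera(name): name is "side" or "top"; returns the picture (420x560x3 uint8, red, green, blue); there is no depth.
- viewer.camera_params(name): a dict with "fovy" (degrees; the focal length in pixels is half the picture's height over the tangent of half this angle, whatever the lens; pixels are square), "cx", "cy" (the principal point, pixels), "eye" and "attitude" of the camera in the world. Camera axes: x right, y up, looking along -z (the intrinsics and any distortion apply to the point x, -y, -z); pixel columns grow to the right and rows downward; lengths in mm; the calibration is good to about 2 mm. A picture is of the moment at which its call begins. camera_params takes no time and is no camera call.
- manip.sign_off(): hands the job in; it is judged then, once.
Trained networks look in the newest picture that a camera, given by its name, has taken for a name from the list of things; names that differ only in an ending like _2 or _b are one class to them, and where a whole thing is asked for, a point or a joint stands for the part that bears it (a point fixed in the world has none). Each returns a list of dicts, best first, with "p" (0 to 1); they miss things now and then, are a little off and sometimes report something else, mostly with a low value. They report only what shows in the picture. A call takes as long as a camera call. They do not tell look-alikes from the thing itself.
- models.cut_out(camera, label): "region" (420x560 bool, what is visible of it) and "box" ([left, top, right, bottom] in pixels, round what is visible of it).
The state is a dict: "clock": time; "joints": joint angles; "qd": joint speeds; "effort": joint torques, N m; "eef_pos": TCP position; "eef_rot": TCP orientation; "wrist_force": force on the tool from outside, world axes, zero at the start; "moment": the same for the moment, N m; "finger_gap": finger opening in mm; "finger_force": force on a finger pad.
Only numpy, scipy, OpenCV 4.12 (cv2) and the standard library are available. Lean on these libraries where they do the work, as an engineer would, in place of code of your own. Each camera call takes 0.05 s, during which the arm holds its last target. There are 200 camera calls.

## Task

Get the slab-roller roll that has a steel stub axle at each end ready for sanding: lay it on the flat deck of the wooden cradle, parallel to the vee and clear of it, and let go. Then roll it along the deck so that it drops into the vee and settles there by itself (do not lift it over the vee), slide it along the vee until its axle end meets the steel end stop, and swing the hold-down arm over so that its pad rests on the roll. Leave the other roll, the jars and the cup where they are.

Things in the scene. Friction and masses are not known exactly. Their poses are not given: they have to be found in the camera images.
- axle_roll_middle (a point): Middle of the roll to be cradled, on its axis: a beech cylinder 46 mm in diameter, 110 mm long, with a 20 mm diameter, 30 mm long steel stub axle at each end (170 mm overall, ends alike), about 0.4 kg. Its y axis is the roll's axis; its x and z axes may point anywhere round it. At the start it lies on the table (middle 23 mm up).
- axle_roll: The same roll as a whole. Pushed from behind at or below its axis it rolls or slides along easily; pushed above its axis it can bind on the deck (its origin lies on the cylinder's surface, half-way along, and turns with it).
- vee_seat (a point): Where the middle of the roll is when it sits in the vee against the end stop: 53.5 mm above the table. Axes are the cradle's: x is the rolling direction, from the deck over the vee to the arm's hinge (roughly away from the robot, +-0.2 rad), y runs along the vee towards the end stop (roughly to the robot's left), z up.
- cradle: Wooden cradle fixed to the table; origin on the table under vee_seat, same axes. Deck and 90 degree vee span y = -75 to +60 mm. The vee's mouth begins at the deck's edge at x = -24 mm; its far flank rises to 12 mm above the deck at x = +36 mm. Base plate 12 mm thick, x = -125 to +90, y = -102 to +102 mm; nothing else stands beyond the vee's -y end, so the axle can be pushed from there.
- stop_face (a point): Point of the end stop that the axle's end meets: the stop is an upright steel plate 50 mm wide along cradle x, 85 mm from vee_seat along +y, its top 74 mm above the table. Axes as vee_seat.
- deck_middle (a point): Good point of the flat deck to lay the roll on: on its surface, 45 mm above the table, 70 mm before the vee and 20 mm off towards the free (-y) end, so that the axle misses the stop. The deck runs from 125 to 24 mm before the vee. A roll lying there has its middle 68 mm above the table and stays put when let go. Axes as vee_seat.
- hold_down (a joint): Steel hold-down arm on a damped hinge beyond the vee: 0 = level over the vee, pointing to the deck; about 0.02 when its pad rests on the seated roll; grows as it swings up and back (1.57 upright, stop at 2.05). Starts leaning back (1.7 to 1.95) and stays or sinks back to its stop; tilted towards the deck below about 1.1 it sinks onto the roll by its own weight (0.3 kg) in one or two seconds.
- clamp_bar (a point): Middle of the cross bar at the arm's free end: a round bar 14 mm in diameter and 70 mm long, lying along cradle y, 107 mm from the hinge pin. The arm itself is a flat steel bar 22 mm wide and 12 mm thick with a rubber pad 62 mm from the pin.
- clamp_hinge (a point): Middle of the arm's hinge pin: 88 mm above the table, 62 mm beyond the vee (cradle x), the pin along cradle y. Its steel cheeks reach 99 mm above the table. Axes as vee_seat.
- plain_roll_middle (a point): Middle of the other roll, which stays where it is: beech, 46 mm in diameter, 120 mm long, with plain ends and no axles, lying on the table. y along its axis.
- jar_a: Small white jar with a black lid, 48 mm in diameter, 68 mm tall, origin under its base; stays.
- jar_b: Small white jar with a purple lid, 48 mm in diameter, 68 mm tall, origin under its base; stays.
- cup: Terracotta-coloured fired cup, 72 mm in diameter, 80 mm tall, origin under its base; stays.
Mind the look-alikes: they are no part of the job. Leave any pink look-alike of the axle_roll alone.

How it is judged (in metres and radians):
On the way, in this order (a step that is already met when the one before it is completed fails the run):
1. the roll with axles lies on the deck, parallel to the vee within 0.2 rad and clear of it, released and still (x of axle_roll_middle in the frame of vee_seat between -0.125 and -0.035 m and y of axle_roll_middle in the frame of vee_seat between -0.09 and 0.03 m and z of axle_roll_middle in the frame of vee_seat between 0.01 and 0.019 m and angle between the y axis of axle_roll_middle and the y axis of vee_seat, either way round below 0.2 rad and contact force between axle_roll and the fingers below 0.3 N and linear speed of axle_roll below 0.02 m/s), for 0.2 s.
2. rolled into the vee, it has settled there by itself, untouched, with the arm still up (x of axle_roll_middle in the frame of vee_seat between -0.004 and 0.004 m and z of axle_roll_middle in the frame of vee_seat between -0.004 and 0.004 m and angle between the y axis of axle_roll_middle and the y axis of vee_seat, either way round below 0.05 rad and contact force between axle_roll and the fingers below 0.3 N and linear speed of axle_roll below 0.02 m/s and value of joint hold_down above 0.8 rad), for 0.3 s.
3. the roll lies in the vee against the end stop with the arm's pad resting on it (x of axle_roll_middle in the frame of vee_seat between -0.004 and 0.004 m and z of axle_roll_middle in the frame of vee_seat between -0.004 and 0.004 m and angle between the y axis of axle_roll_middle and the y axis of vee_seat, either way round below 0.05 rad and y of axle_roll_middle in the frame of vee_seat between -0.004 and 0.004 m and value of joint hold_down below 0.08 rad and contact force between hold_down and axle_roll above 0.4 N), for 0.2 s.
At the end, for the whole second after the job is handed in: The roll with axles sits in the vee (axis within 4 mm and 0.05 rad of the vee's), its axle end within 4 mm of the end stop, the hold-down arm down with its pad bearing on it, all at rest and let go; the other roll, jars and cup within 30 mm of where they stood (all of step 3 and contact force between each of hold_down, axle_roll and the fingers below 0.3 N and linear speed of axle_roll below 0.02 m/s); the robot touches nothing.
It fails at once if the roll is lifted over the vee (more than 15 mm above rolling height) instead of rolled in (x of axle_roll_middle in the frame of vee_seat between -0.024 and 0.06 m and y of axle_roll_middle in the frame of vee_seat between -0.09 and 0.09 m and z of axle_roll_middle in the frame of vee_seat above 0.03 m).
It fails at once if the plain roll is moved from its place by more than 30 mm (distance of plain_roll_middle from where it was at the start of the episode above 0.03 m).
It fails at once if a jar or the cup is moved from its place by more than 30 mm (distance of any of jar_a, jar_b, cup from where it was at the start of the episode above 0.03 m).
It fails at once if a jar or the cup is tipped over (angle between any of jar_a, jar_b, cup's own z axis and vertical above 0.5 rad).
It also fails if it takes over 69 s, if anything falls off the work surface, if the arm or the gripper's body presses on something with over 40 N, if the wrist force passes 120 N, or if a joint passes its speed limit or range.

## Working session

There is one attempt and no reset: what is moved stays moved. The work goes in short steps, Python scripts to look and compute and a tool call to move; the robot and the scene stay as the last step left them, time stands still between calls to the robot, and variables do not carry over. Pictures are saved under pics/ and viewed, at most 10 in all, crops included, and the job is handed in when it is done.

Besides the shell and the picture viewer there is one more tool, called after "Emit:" as a command line: name --argument value ..., lists and objects as JSON in quotes. carry_out: Moves the arm, as the interface text tells. Its arguments: {"type":"object","properties":{"deltas":{"type":"array"},"newtons":{"type":"number"}},"required":["deltas"]}

```bash
mkdir -p pics; ls; python3 - <<'E'
from cell import read_state, viewer, models
import cv2, numpy as np
print(read_state())
for n in ("top","side"):
    im=viewer.camera(n); cv2.imwrite(f"pics/{n}0.png",im[:,:,::-1]); print(n,viewer.camera_params(n))
    for l in ("axle_roll","plain_roll_middle","cradle","clamp_bar","jar_a","cup"):
        for d in models.cut_out(n,l)[:3]:
            r=d["region"]; ys,xs=np.nonzero(r); print(n,l,round(d["p"],2),d["box"],len(xs),xs.mean().round(1),ys.mean().round(1))
E
```

```text
pics
{'clock': 0.0, 'joints': array([-1.28661632e+00,  3.00484657e-01,  1.52155943e+00,  8.02176573e-06,
        1.32072568e+00, -6.66142715e-02]), 'qd': array([ 8.86650835e-04,  2.84537124e-04, -9.62027317e-06, -6.28879485e-04,
       -7.70450689e-04, -4.10735197e-04]), 'effort': array([-2.98455932e-03, -5.31811988e+01, -3.52745640e+01,  7.07150088e-02,
        2.43874040e-02, -8.84358724e-05]), 'eef_pos': array([ 188.91198198, -516.21960005,  171.9880826 ]), 'eef_rot': array([-3.14041867e+00, -8.61073567e-05,  3.50792240e-01]), 'wrist_force': array([-0.77982342, -0.52901155, -0.5140259 ]), 'moment': array([ 0.02181957,  0.03831963, -0.06372676]), 'finger_force': 0.0, 'finger_gap': 94.01157182386916}
top {'fovy': 44.83321621344436, 'cx': 286.4989418454485, 'cy': 206.56443097291154, 'eye': array([ 363.09868832,  -26.19851567, 1211.88720818]), 'attitude': array([ 0.11272441,  0.02442349, -1.57424373])}
top axle_roll 0.82 [374.2, 278.1, 439.6, 321.9] 1231 406.7 298.1
top axle_roll 0.56 [379.9, 207.8, 454.5, 238.0] 1144 413.8 223.1
top plain_roll_middle 0.92 [144.8, 260.3, 201.7, 281.2]
[... 472 characters left out ...]
 56.13126305291948, 'cx': 283.47340645051753, 'cy': 207.4982271136877, 'eye': array([1002.33261724, -782.06148752,  552.94097235]), 'attitude': array([1.10320625, 0.0081267 , 0.57182095])}
side axle_roll 0.9 [139.2, 229.7, 165.9, 275.4] 779 151.5 252.2
side axle_roll 0.68 [161.8, 260.1, 232.7, 299.2] 1188 192.9 279.8
side plain_roll_middle 0.81 [273.9, 169.1, 306.8, 194.6] 457 291.7 183.1
side cradle 0.85 [244.2, 172.5, 346.0, 272.6] 4320 297.3 232.7
side clamp_bar 0.62 [322.4, 171.9, 338.9, 222.1] 416 329.0 197.0
side jar_a 0.91 [362.9, 212.7, 378.7, 247.1] 558 369.1 229.6
side jar_a 0.64 [282.4, 254.0, 300.3, 294.0] 317 290.0 268.8
side cup 0.7 [211.1, 262.5, 252.6, 311.2] 1177 233.1 282.9
```

View pics/top0.png

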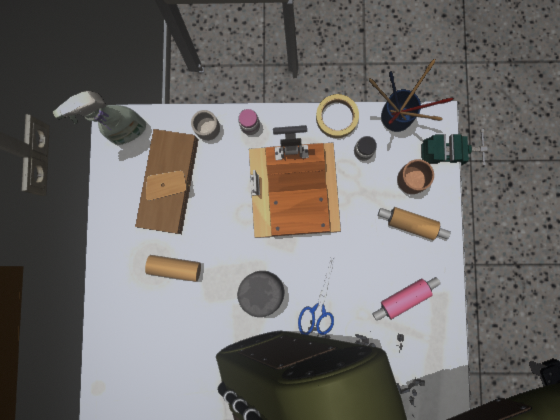

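View pics/side0.png

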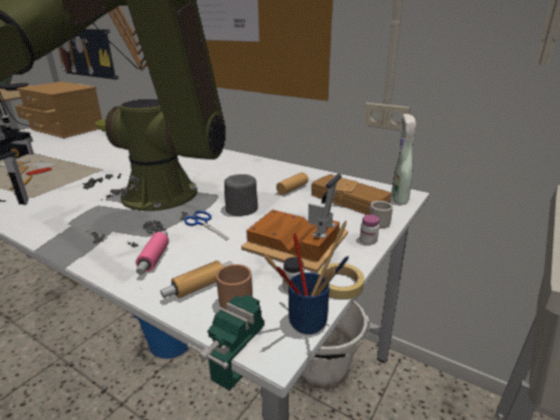

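The top view shows the beech axle roll at (414,223), next to the cup at (416,177). The pink look-alike is at (407,298), the plain roll at (172,268) and the cradle at (294,187), with its stop on the left at (256,184) and its hinge at the top. I'll fit poses and overlay them on the picture.

```bash
cat > h.py <<'E'
import numpy as np, cv2
from scipy.spatial.transform import Rotation as R
from cell import read_state, viewer, models
def K(n):
    c=viewer.camera_params(n); f=210/np.tan(np.radians(c["fovy"]/2))
    return c,f,R.from_euler("xyz",c["attitude"]).as_matrix()
def proj(n,P):
    c,f,M=K(n); q=(np.atleast_2d(P)-c["eye"])@M
    return np.c_[c["cx"]+f*q[:,0]/-q[:,2], c["cy"]-f*q[:,1]/-q[:,2]]
def back(n,uv,z):
    c,f,M=K(n); uv=np.atleast_2d(uv).astype(float)
    d=np.c_[(uv[:,0]-c["cx"])/f,-(uv[:,1]-c["cy"])/f,-np.ones(len(uv))]@M.T
    return c["eye"]+d*((z-c["eye"][2])/d[:,2])[:,None]
def cr(pose,P):  # cradle->world
    x,y,a=pose; P=np.atleast_2d(P).astype(float); c,s=np.cos(a),np.sin(a)
    return np.c_[x+c*P[:,0]-s*P[:,1], y+s*P[:,0]+c*P[:,1], P[:,2]]
E
cat > a.py <<'E'
from h import *
from scipy.optimize import least_squares
im=cv2.imread("pics/top0.png")
# base plate: corners clicked roughly from the cut-out hull
viewer.camera("top")
m=models.cut_out("top","cradle")[0]["region"].astype(np.uint8)
x=m[:] ; cnt=max(cv2.findContours(x,0,1)[0],key=cv2.contourArea)
uv0=cnt[:,0,:]
P=back("top",uv0,12); 
P=P[P[:,0]<np.median(P[:,0])+95]
r=cv2.minAreaRect(P[:,:2].astype(np.float32)); print("rect",r)
for i,d in enumerate(models.cut_out("top","axle_roll")[:2]):
    ys,xs=np.nonzero(d["region"]); W=back("top",np.c_[xs,ys],23)[:,:2]; 
    r=cv2.minAreaRect(W.astype(np.float32)); w,v=np.linalg.eigh(np.cov(W.T)); print("roll",r,W.mean(0),np.degrees(np.arctan2(v[1,1],v[0,1])))
for l,z in (("jar_a",68),("cup",80),("plain_roll_middle",23)):
  for d in models.cut_out("top",l)[:2]:
    b=d["box"]; print(l,back("top",[[(b[0]+b[2])/2,(b[1]+b[3])/2]],z)[0])
a=cv2.resize(im[115:245,238:350],None,fx=3.5,fy=3.5,interpolation=cv2.INTER_CUBIC)
b=cv2.resize(im[150:250,370:460],None,fx=3.5,fy=3.5,interpolation=cv2.INTER_CUBIC)
o=np.zeros((a.shape[0],a.shape[1]+b.shape[1],3),np.uint8);o[:,:a.shape[1]]=a;o[:b.shape[0],a.shape[1]:]=b
cv2.imwrite("pics/crop1.png",o);print(o.shape)
E
python3 a.py
```

```text
rect ((552.2265014648438, -14.106155395507812), (238.22406005859375, 204.55393981933594), 3.7773396968841553)
roll ((457.188720703125, -293.1292419433594), (168.5541229248047, 46.06492614746094), 70.89080810546875) [ 457.26421051 -293.76495895] 71.43073098908621
roll ((284.8362731933594, -271.728271484375), (48.77791213989258, 172.07510375976562), 30.187864303588867) [ 285.26629665 -271.839354  ] 119.06146305522353
jar_a [ 618.51231184 -176.57628649   68.        ]
jar_a [689.90859223  84.24484465  68.        ]
cup [ 558.14409633 -284.75095774   80.        ]
plain_roll_middle [349.04472553 267.13324549  23.        ]
(455, 707, 3)
```

View pics/crop1.png

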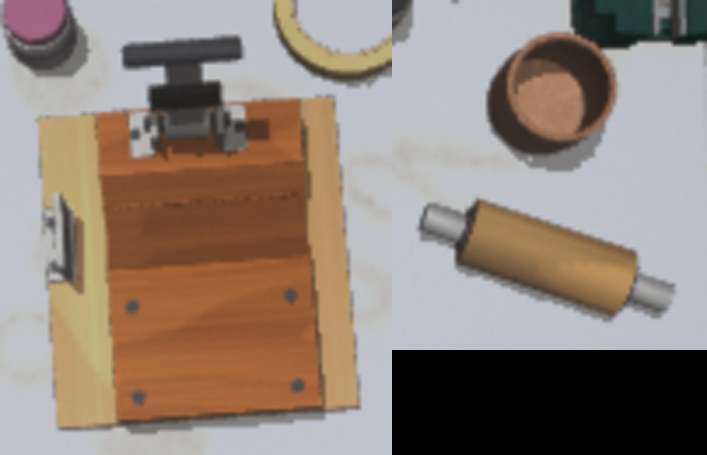

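```bash
cat > b.py <<'E'
from h import *
from scipy.optimize import least_squares
M=np.array([[-125,102,12],[-125,-102,12],[90,102,12],[90,-102,12],[-125,60,45],[-125,-75,45],[-24,60,45],[-24,-75,45]])
px=np.array([[59,428],[358,407],[38,118],[333,97],[116,421],[322,405],[108,270],[310,257]])
uv=(px+.5)/3.5-.5+[238,115]
s=least_squares(lambda p:(proj("top",cr(p,M))-uv).ravel(),[560,-14,0.07],loss="soft_l1",x_scale=[10,10,.1])
print(s.x,s.fun.reshape(-1,2).round(1).tolist()); p=s.x; np.save("cr.npy",p)
print("deck",cr(p,[[-70,-20,68],[0,0,53.5],[62,0,88]]).round(1).tolist())
from scipy.spatial.transform import Rotation as R
# overlay both
H=M; E=[(0,1),(1,3),(3,2),(2,0),(4,5),(5,7),(7,6),(6,4)]
im=cv2.imread("pics/top0.png"); sd=cv2.imread("pics/side0.png")
outs=[]
for n,i,(x0,y0,w,h) in (("top",im,(238,100,112,145)),("side",sd,(235,160,125,125))):
    k=3.2; c=cv2.resize(i[y0:y0+h,x0:x0+w],None,fx=k,fy=k,interpolation=cv2.INTER_CUBIC)
    Q=[tuple(np.int32(((q-[x0,y0])+.5)*k)) for q in proj(n,cr(p,H))]
    for a,b in E: cv2.line(c,tuple(map(int,Q[a])),tuple(map(int,Q[b])),(0,255,0),1)
    for t in (1.6,1.75,1.9):
        e=cr(p,[[62-107*np.cos(t),y,88+107*np.sin(t)] for y in (-35,35)]); q=[tuple(map(int,((v-[x0,y0])+.5)*k)) for v in proj(n,e)]
        cv2.line(c,q[0],q[1],(255,0,0) if t<1.7 else (255,255,0) if t<1.8 else (255,0,255),1)
    outs.append(c)
o=np.zeros((max(c.shape[0] for c in outs),sum(c.shape[1] for c in outs),3),np.uint8);x=0
for c in outs:o[:c.shape[0],x:x+c.shape[1]]=c;x+=c.shape[1]
cv2.imwrite("pics/ov.png",o);print(o.shape)
E
python3 b.py
```

```text
[ 5.58192673e+02 -1.38785237e+01  6.58002925e-02] [[-0.5, 0.3], [0.4, 0.2], [-0.0, -0.2], [0.3, -0.5], [0.2, 0.2], [0.1, 0.6], [-0.4, -0.1], [0.0, -0.6]]
deck [[489.7, -38.4, 68.0], [558.2, -13.9, 53.5], [620.1, -9.8, 88.0]]
(464, 758, 3)
```

View pics/ov.png

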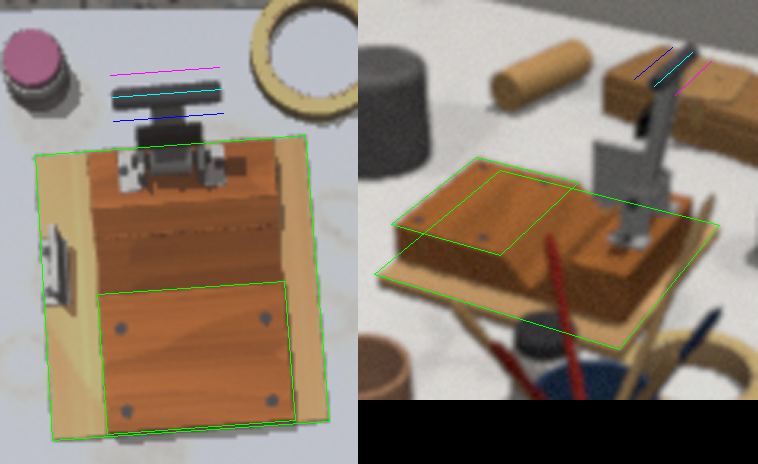

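The overlay fits: the cradle is at (558,-14) with yaw 0.066, and the arm is at about 1.75 rad. I'm moving above the roll now.

Emit:
carry_out --deltas '[{"dp": [328, -117, 40], "roll": -51, "gripper": 0.5}, {"dp": [328, -117, 40], "roll": -51, "gripper": 0.5}, {"dp": [328, -117, 40], "roll": -51, "gripper": 0.5}, {"dp": [328, -117, 40], "roll": -51, "gripper": 0.5}, {"dp": [328, -117, 40], "roll": -51, "gripper": 0.5}, {"dp": [328, -117, 40], "roll": -51, "gripper": 0.5}, {"dp": [328, -117, 40], "roll": -51, "gripper": 0.5}, {"dp": [328, -117, 40], "roll": -51, "gripper": 0.5}, {"dp": [328, -117, 40], "roll": -51, "gripper": 0.5}, {"dp": [328, -117, 40], "roll": -51, "gripper": 0.5}, {"dp": [328, -117, 40], "roll": -51, "gripper": 0.5}, {"dp": [328, -117, 40], "roll": -51, "gripper": 0.5}]'

```text
clock: 2.0
eef_pos: [456.2, -294.5, 132.7]
eef_rot: [-3.142, 0.0, 1.24]
wrist_force: [-0.0, -0.6, 1.0]
finger_gap: 70.2
finger_force: 0.0
```

Emit:
carry_out --deltas '[{"dp": [0, 0, 30], "roll": 0, "gripper": 0.5}, {"dp": [0, 0, 60], "roll": 0, "gripper": 0.5}, {"dp": [0, 0, 85], "roll": 0, "gripper": 0.5}, {"dp": [0, 0, 105], "roll": 0, "gripper": 0.5}, {"dp": [0, 0, 120], "roll": 0, "gripper": 0.5}, {"dp": [0, 0, 126], "roll": 0, "gripper": 0.5}, {"dp": [0, 0, 126], "roll": 0, "gripper": 0.5}, {"dp": [0, 0, 126], "roll": 0, "gripper": 0}, {"dp": [0, 0, 126], "roll": 0, "gripper": -0.2}, {"dp": [0, 0, 126], "roll": 0, "gripper": -0.3}, {"dp": [0, 0, 126], "roll": 0, "gripper": -0.3}, {"dp": [0, 0, 126], "roll": 0, "gripper": -0.3}]' --newtons 20

```text
clock: 3.0
eef_pos: [457.0, -294.1, 7.1]
eef_rot: [3.141, 0.0, 1.241]
wrist_force: [0.6, 0.2, 0.5]
finger_gap: 40.6
finger_force: 0.0
```

```bash
python3 - <<'E'
from h import *
a=viewer.camera("side");print(read_state()["finger_gap"],read_state()["finger_force"],read_state()["clock"])
b=viewer.camera("top")
A=cv2.resize(a[200:330,110:270],None,fx=2.4,fy=2.4);B=cv2.resize(b[130:260,360:500],None,fx=2.4,fy=2.4)
cv2.imwrite("pics/g1.png",np.hstack([A,B])[:,:,::-1])
E
```

```text
36.392142561200004 0.0 3.05
```

View pics/g1.png

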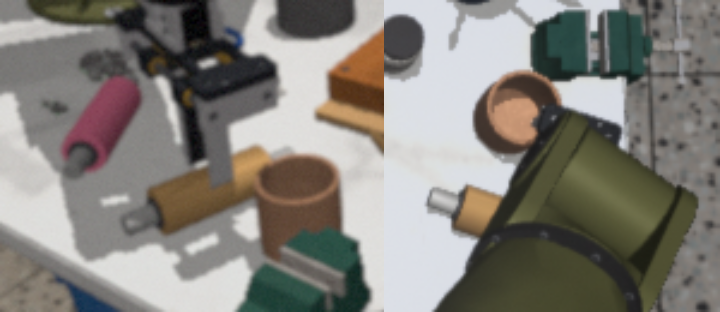

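```bash
python3 - <<'E'
from h import *
s=read_state();print(s["eef_pos"],s["wrist_force"],s["finger_gap"])
p=s["eef_pos"];y=s["eef_rot"][2];ty=np.array([np.sin(y),-np.cos(y),0]);tx=np.array([np.cos(y),np.sin(y),0])
f=lambda P:((proj("side",P)-[110,200])*2.4).round().tolist()
print("tips36",f([p+18*ty,p-18*ty]),"tips70",f([p+35*ty,p-35*ty]))
c=np.array([457.2,-293.5,23]);print("axis ends",f([c+85*tx,c-85*tx]),"top",f([c+[0,0,23]]))
for n in("side",):
  viewer.camera(n)
  for d in models.cut_out(n,"axle_roll")[:3]:print(d["p"],d["box"])
E
```

```text
[ 456.9445442  -293.95212113    6.82767385] [-0.44319345  0.21677515  1.3374345 ] 34.18454705989396
tips36 [[221.0, 212.0], [202.0, 193.0]] tips70 [[230.0, 221.0], [194.0, 184.0]]
axis ends [[289.0, 154.0], [122.0, 225.0]] top [[207.0, 167.0]]
0.83 [162.7, 258.7, 229.6, 296.5]
0.57 [137.3, 231.3, 168.9, 276.9]
```

```bash
python3 - <<'E'
from h import *
p=np.array([188.9,-516.2,172]);y=.3508;ty=np.array([np.sin(y),-np.cos(y),0])
print(proj("side",[p+47*ty,p-47*ty,p+59*ty,p-59*ty]).round(1).tolist())
a=viewer.camera("side");s=read_state();print(s["finger_gap"],s["clock"])
A=cv2.resize(a[225:305,155:245],None,fx=5,fy=5,interpolation=cv2.INTER_CUBIC)
z=cv2.imread("pics/side0.png")[130:220,0:60,::-1];z=cv2.resize(z,None,fx=4,fy=400/90,interpolation=cv2.INTER_CUBIC)
cv2.imwrite("pics/g2.png",np.hstack([A,z])[:,:,::-1])
E
```

```text
[[-13.8, 243.1], [26.4, 219.2], [-19.5, 246.5], [31.0, 216.5]]
32.96115641447673 3.25
```

View pics/g2.png

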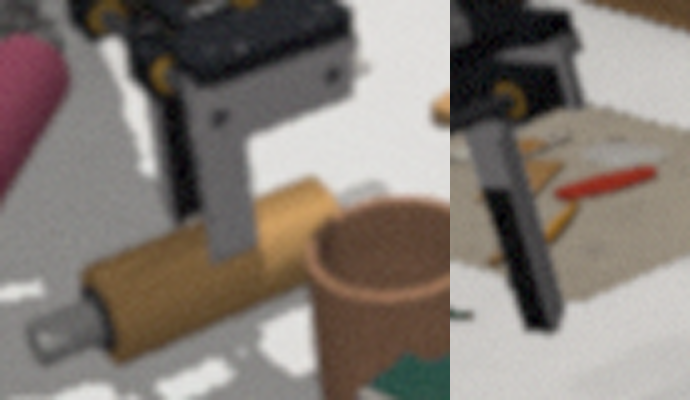

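```bash
python3 - <<'E'
from h import *
p=np.array([188.9,-516.2,172]);y=.3508;ty=np.array([np.sin(y),-np.cos(y),0])
for dz in (0,10,20,30,40): print(dz,proj("side",[p-53*ty+[0,0,dz]]).round(1).tolist())
s=read_state();p=s["eef_pos"];y=s["eef_rot"][2];ty=np.array([np.sin(y),-np.cos(y),0]);tx=np.array([np.cos(y),np.sin(y),0])
for dz in (0,10,20,30,40): print(dz,proj("side",[p+29*ty+[0,0,dz]+8*tx,p+29*ty+[0,0,dz]-8*tx]).round(1).tolist())
print("obs 197,277.5 / 206,274.5")
E
```

```text
0 [[28.7, 217.9]]
10 [[27.3, 213.6]]
20 [[25.8, 209.2]]
30 [[24.3, 204.8]]
40 [[22.8, 200.4]]
0 [[207.7, 289.3], [201.1, 292.3]]
10 [[207.2, 285.6], [200.6, 288.6]]
20 [[206.8, 281.9], [200.1, 284.8]]
30 [[206.3, 278.2], [199.6, 281.0]]
40 [[205.9, 274.4], [199.1, 277.2]]
obs 197,277.5 / 206,274.5
```

The tips in both side pictures lie about 35 mm above the reported TCP, so the fingers closed above the roll without touching it. I'll open and go lower in steps, watching the force.

Emit:
carry_out --deltas '[{"dp": [0, 0, 0], "roll": 0, "gripper": 0.5}, {"dp": [0, 0, 0], "roll": 0, "gripper": 0.5}, {"dp": [0, 0, 0], "roll": 0, "gripper": 0.5}, {"dp": [0, 0, 0], "roll": 0, "gripper": 0.5}, {"dp": [0, 0, 0], "roll": 0, "gripper": 0.5}, {"dp": [0, 0, 6], "roll": 0, "gripper": 0.5}, {"dp": [0, 0, 12], "roll": 0, "gripper": 0.5}, {"dp": [0, 0, 18], "roll": 0, "gripper": 0.5}, {"dp": [0, 0, 22], "roll": 0, "gripper": 0.5}, {"dp": [0, 0, 25], "roll": 0, "gripper": 0.5}, {"dp": [0, 0, 25], "roll": 0, "gripper": 0.5}, {"dp": [0, 0, 25], "roll": 0, "gripper": 0.5}]'

```text
clock: 4.25
eef_pos: [456.8, -293.9, -18.6]
eef_rot: [-3.141, -0.0, 1.241]
wrist_force: [-0.1, -0.6, 0.2]
finger_gap: 70.8
finger_force: 0.0
```

Emit:
carry_out --deltas '[{"dp": [0, 0, 1], "roll": 0, "gripper": 0.5}, {"dp": [0, 0, 2], "roll": 0, "gripper": 0.5}, {"dp": [0, 0, 3], "roll": 0, "gripper": 0.5}, {"dp": [0, 0, 4], "roll": 0, "gripper": 0.5}, {"dp": [0, 0, 4], "roll": 0, "gripper": 0.5}]'

```text
clock: 4.67
eef_pos: [456.8, -293.8, -22.6]
eef_rot: [-3.141, -0.0, 1.241]
wrist_force: [-0.0, -0.7, 0.7]
finger_gap: 70.4
finger_force: 0.0
```

Emit:
carry_out --deltas '[{"dp": [0, 0, 1], "roll": 0, "gripper": 0.5}, {"dp": [0, 0, 2], "roll": 0, "gripper": 0.5}, {"dp": [0, 0, 3], "roll": 0, "gripper": 0.5}, {"dp": [0, 0, 4], "roll": 0, "gripper": 0.5}, {"dp": [0, 0, 4], "roll": 0, "gripper": 0.5}]'

```text
clock: 5.08
eef_pos: [456.7, -293.8, -26.7]
eef_rot: [-3.141, -0.0, 1.241]
wrist_force: [0.0, -0.3, -0.6]
finger_gap: 70.6
finger_force: 0.0
```

Emit:
carry_out --deltas '[{"dp": [0, 0, 0], "roll": 0, "gripper": 0.1}, {"dp": [0, 0, 0], "roll": 0, "gripper": -0.3}, {"dp": [0, 0, 0], "roll": 0, "gripper": -0.3}, {"dp": [0, 0, 0], "roll": 0, "gripper": -0.3}, {"dp": [0, 0, 0], "roll": 0, "gripper": -0.3}, {"dp": [0, 0, 0], "roll": 0, "gripper": -0.3}, {"dp": [0, 0, 0], "roll": 0, "gripper": -0.3}, {"dp": [0, 0, 0], "roll": 0, "gripper": -0.3}]' --newtons 20

```text
clock: 5.75
eef_pos: [457.1, -294.1, -26.3]
eef_rot: [3.141, 0.0, 1.241]
wrist_force: [2.6, -1.4, 0.8]
finger_gap: 45.4
finger_force: 20.0
```

Emit:
carry_out --deltas '[{"dp": [0, 0, -20], "roll": 0, "gripper": -0.3}, {"dp": [0, 0, -55], "roll": 0, "gripper": -0.3}, {"dp": [0, 0, -90], "roll": 0, "gripper": -0.3}, {"dp": [20, -4, -105], "roll": -3, "gripper": -0.3}, {"dp": [52, -11, -105], "roll": -6, "gripper": -0.3}, {"dp": [88, -18, -105], "roll": -9, "gripper": -0.3}, {"dp": [126, -26, -105], "roll": -12, "gripper": -0.3}, {"dp": [162, -34, -105], "roll": -15, "gripper": -0.3}, {"dp": [198, -41, -105], "roll": -18, "gripper": -0.3}, {"dp": [230, -47, -105], "roll": -20, "gripper": -0.3}, {"dp": [247, -51, -105], "roll": -22, "gripper": -0.3}, {"dp": [252, -52, -105], "roll": -22.7, "gripper": -0.3}]'

```text
clock: 6.75
eef_pos: [488.6, -36.0, 77.9]
eef_rot: [-3.14, -0.001, 1.642]
wrist_force: [0.2, -0.4, -4.7]
finger_gap: 45.7
finger_force: 20.0
```

Emit:
carry_out --deltas '[{"dp": [0, 0, 0], "roll": 0, "gripper": -0.3}, {"dp": [0, 0, 0], "roll": 0, "gripper": -0.3}, {"dp": [0, 0, 0], "roll": 0, "gripper": -0.3}]'

```text
clock: 7.0
eef_pos: [489.0, -39.7, 78.3]
eef_rot: [-3.141, 0.0, 1.635]
wrist_force: [-0.2, -0.1, -3.9]
finger_gap: 45.7
finger_force: 20.0
```

Emit:
carry_out --deltas '[{"dp": [0, 0, 15], "roll": 0, "gripper": -0.3}, {"dp": [0, 0, 30], "roll": 0, "gripper": -0.3}, {"dp": [0, 0, 43], "roll": 0, "gripper": -0.3}, {"dp": [0, 0, 51], "roll": 0, "gripper": -0.3}, {"dp": [0, 0, 55], "roll": 0, "gripper": -0.3}, {"dp": [0, 0, 57], "roll": 0, "gripper": -0.3}, {"dp": [0, 0, 58], "roll": 0, "gripper": -0.3}, {"dp": [0, 0, 58.5], "roll": 0, "gripper": -0.3}, {"dp": [0, 0, 58.5], "roll": 0, "gripper": -0.3}]'

```text
clock: 7.75
eef_pos: [489.5, -38.8, 20.5]
eef_rot: [3.141, 0.0, 1.637]
wrist_force: [-0.3, -0.8, -3.5]
finger_gap: 45.8
finger_force: 20.0
```

Emit:
carry_out --deltas '[{"dp": [0, 0, 0.5], "roll": 0, "gripper": -0.3}, {"dp": [0, 0, 1], "roll": 0, "gripper": -0.3}, {"dp": [0, 0, 1.5], "roll": 0, "gripper": -0.3}, {"dp": [0, 0, 2], "roll": 0, "gripper": -0.3}, {"dp": [0, 0, 2], "roll": 0, "gripper": -0.3}]'

```text
clock: 8.17
eef_pos: [489.4, -38.7, 18.6]
eef_rot: [3.141, 0.0, 1.637]
wrist_force: [-3.4, -0.4, 4.7]
finger_gap: 45.5
finger_force: 20.0
```

Emit:
carry_out --deltas '[{"dp": [0, 0, 0], "roll": 0, "gripper": 0.1}, {"dp": [0, 0, 0], "roll": 0, "gripper": 0.3}, {"dp": [0, 0, 0], "roll": 0, "gripper": 0.3}, {"dp": [0, 0, 0], "roll": 0, "gripper": 0.3}, {"dp": [0, 0, 0], "roll": 0, "gripper": 0.3}, {"dp": [0, 0, 0], "roll": 0, "gripper": 0.3}, {"dp": [0, 0, 0], "roll": 0, "gripper": 0.3}, {"dp": [0, 0, 0], "roll": 0, "gripper": 0.3}]'

```text
clock: 8.83
eef_pos: [489.3, -38.7, 18.0]
eef_rot: [3.142, -0.0, 1.637]
wrist_force: [0.6, -0.4, 0.3]
finger_gap: 61.1
finger_force: 0.0
```

Emit:
carry_out --deltas '[{"dp": [0, 0, -20], "roll": 0, "gripper": 0.3}, {"dp": [0, 0, -50], "roll": 0, "gripper": 0.3}, {"dp": [0, -20, -80], "roll": 6, "gripper": 0.3}, {"dp": [0, -40, -80], "roll": 13, "gripper": 0.3}, {"dp": [0, -60, -80], "roll": 20, "gripper": 0.3}, {"dp": [0, -75, -80], "roll": 27, "gripper": 0.3}, {"dp": [0, -75, -80], "roll": 34, "gripper": 0.3}, {"dp": [0, -75, -80], "roll": 41, "gripper": 0.3}, {"dp": [0, -75, -80], "roll": 48, "gripper": 0.3}, {"dp": [0, -75, -80], "roll": 55, "gripper": 0.3}, {"dp": [0, -75, -80], "roll": 62, "gripper": 0.3}, {"dp": [0, -75, -80], "roll": 69, "gripper": 0.3}]'

```text
clock: 9.83
eef_pos: [414.4, -43.6, 98.1]
eef_rot: [3.142, -0.0, 0.427]
wrist_force: [-0.2, -0.2, 0.8]
finger_gap: 61.0
finger_force: 0.0
```

```bash
python3 - <<'E'
from h import *
p=np.load("cr.npy");s=read_state();print(s["eef_pos"],s["eef_rot"],s["clock"])
viewer.camera("top");viewer.camera("side")
for n in("top","side"):
  for d in models.cut_out(n,"axle_roll")[:3]:
    ys,xs=np.nonzero(d["region"]);W=back(n,np.c_[xs,ys],68)[:,:2];r=cv2.minAreaRect(W.astype(np.float32))
    print(n,round(d["p"],2),d["box"],r)
print("pred side box",proj("side",cr(p,[[-70,-105,68],[-70,65,68],[-70,-20,68]])).round(0).tolist(), proj("top",cr(p,[[-70,-105,68],[-70,65,68]])).round(0).tolist())
E
```

```text
[414.42528336 -43.61977789  98.10178131] [ 3.14151273e+00 -1.53000185e-04  4.26778685e-01] 9.8333
top 0.96 [266.4, 199.7, 338.4, 218.5] ((494.44366455078125, -31.163841247558594), (33.04304885864258, 159.18252563476562), 3.627969741821289)
top 0.87 [375.9, 275.6, 439.3, 319.4] ((288.756591796875, -262.126708984375), (46.55861282348633, 165.98789978027344), 29.623037338256836)
top 0.75 [270.5, 125.4, 309.9, 155.9] ((646.7610473632812, -11.147178649902344), (66.94355773925781, 76.73289489746094), 6.162257194519043)
side 0.67 [136.7, 229.1, 169.0, 277.0] ((345.791259765625, -316.16973876953125), (50.124267578125, 170.88572692871094), 30.2679443359375)
side 0.6 [255.4, 202.0, 294.6, 233.2] ((485.60845947265625, -34.729766845703125), (61.301700592041016, 191.57322692871094), 4.306524276733398)
pred side box [[256.0, 232.0], [289.0, 205.0], [274.0, 218.0]] [[342.0, 205.0], [267.0, 210.0]]
```

Emit:
carry_out --deltas '[{"dp": [20, 7, 0], "roll": 7, "gripper": 0.3}, {"dp": [20, 7, 0], "roll": 14, "gripper": 0.3}, {"dp": [20, 7, 0], "roll": 20.7, "gripper": 0.3}, {"dp": [20, 7, 20], "roll": 20.7, "gripper": 0.3}, {"dp": [20, 7, 40], "roll": 20.7, "gripper": 0.3}, {"dp": [20, 7, 60], "roll": 20.7, "gripper": 0.3}, {"dp": [20, 7, 72], "roll": 20.7, "gripper": 0.3}, {"dp": [20, 7, 78], "roll": 20.7, "gripper": 0.3}, {"dp": [20, 7, 78], "roll": 20.7, "gripper": 0.3}, {"dp": [20, 7, 78], "roll": 20.7, "gripper": 0.3}]'

```text
clock: 10.87
eef_pos: [435.7, -41.6, 20.4]
eef_rot: [3.142, -0.0, 0.073]
wrist_force: [-0.2, 0.9, 0.1]
finger_gap: 61.1
finger_force: 0.0
```

Emit:
carry_out --deltas '[{"dp": [10, 0, 0], "roll": 0, "gripper": 0.3}, {"dp": [18, 0, 0], "roll": 0, "gripper": 0.3}, {"dp": [22, 0, 0], "roll": 0, "gripper": 0.3}, {"dp": [26, 0, 0], "roll": 0, "gripper": 0.3}, {"dp": [30, 0, 0], "roll": 0, "gripper": 0.3}, {"dp": [34, 0, 0], "roll": 0, "gripper": 0.3}, {"dp": [38, 0, 0], "roll": 0, "gripper": 0.3}, {"dp": [42, 0, 0], "roll": 0, "gripper": 0.3}, {"dp": [46, 0, 0], "roll": 0, "gripper": 0.3}, {"dp": [50, 0, 0], "roll": 0, "gripper": 0.3}, {"dp": [54, 0, 0], "roll": 0, "gripper": 0.3}, {"dp": [58, 0, 0], "roll": 0, "gripper": 0.3}]'

```text
clock: 11.87
eef_pos: [493.7, -37.4, 20.0]
eef_rot: [-3.142, 0.0, 0.072]
wrist_force: [-0.7, -0.1, -0.1]
finger_gap: 60.9
finger_force: 0.2
```

Emit:
carry_out --deltas '[{"dp": [4, 0, 0], "roll": 0, "gripper": 0.3}, {"dp": [8, 0, 0], "roll": 0, "gripper": 0.3}, {"dp": [11, 0, 0], "roll": 0, "gripper": 0.3}, {"dp": [14, 0, 0], "roll": 0, "gripper": 0.3}, {"dp": [16, 0, 0], "roll": 0, "gripper": 0.3}, {"dp": [16, 0, 0], "roll": 0, "gripper": 0.3}, {"dp": [10, 0, 0], "roll": 0, "gripper": 0.3}, {"dp": [0, 0, 0], "roll": 0, "gripper": 0.3}, {"dp": [-10, 0, 0], "roll": 0, "gripper": 0.3}, {"dp": [-10, 0, -30], "roll": 0, "gripper": 0.3}, {"dp": [-15, 0, -60], "roll": 0, "gripper": 0.3}, {"dp": [-60, 0, -80], "roll": 0, "gripper": 0.3}]'

```text
clock: 12.87
eef_pos: [443.2, -41.5, 99.7]
eef_rot: [3.141, -0.004, 0.072]
wrist_force: [0.3, 0.4, 0.6]
finger_gap: 61.0
finger_force: 0.0
```

```bash
cat > c.py <<'E'
from h import *
import sys
p=np.load("cr.npy");s=read_state();print(s["eef_pos"],s["eef_rot"],s["wrist_force"],s["finger_gap"],s["clock"])
a=viewer.camera("top");b=viewer.camera("side")
c,sn=np.cos(p[2]),np.sin(p[2])
for n in("top","side"):
  for d in models.cut_out(n,"axle_roll")[:3]:
    ys,xs=np.nonzero(d["region"]);W=back(n,np.c_[xs,ys],53.5)[:,:2]-p[:2];W=W@np.array([[c,-sn],[sn,c]]);r=cv2.minAreaRect(W.astype(np.float32))
    print(n,round(d["p"],2),"x",W[:,0].min(),W[:,0].max(),"y",W[:,1].min(),W[:,1].max())
A=cv2.resize(a[100:250,235:355],None,fx=3,fy=3,interpolation=cv2.INTER_CUBIC);B=cv2.resize(b[150:275,235:360],None,fx=3.6,fy=3.6,interpolation=cv2.INTER_CUBIC)
cv2.imwrite(sys.argv[1],np.hstack([A,B])[:,:,::-1])
E
python3 c.py pics/v1.png
```

```text
[443.17189027 -41.48891662  99.72308784] [ 3.14062708 -0.00438834  0.07189871] [0.30649464 0.36171258 0.63726998] 61.007418027905125 12.8667
top 0.92 x -23.53518494082889 23.760192811664318 y -103.7951500087524 65.50053564481206
top 0.56 x -332.85685489640537 -244.66537888425538 y -309.1048830615314 -155.35819250345565
top 0.38 x -217.04934319433897 -151.02224703978132 y 224.66089765525405 350.9544016836811
side 0.91 x -308.0077457342415 -196.11559601811982 y -351.03149612558786 -187.58711072340023
side 0.73 x -30.633850001519242 29.116985379223216 y -115.630300574064 81.67357282558997
```

View pics/v1.png

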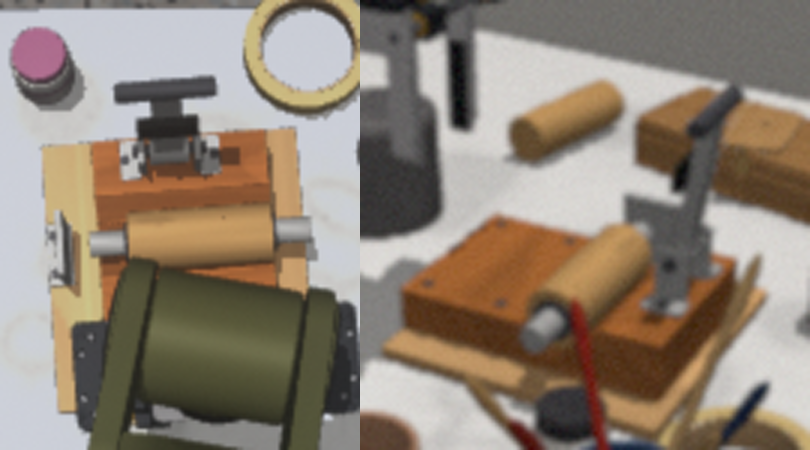

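Emit:
carry_out --deltas '[{"dp": [20, 22, 0], "roll": 0, "gripper": -1}, {"dp": [45, 50, 0], "roll": 0, "gripper": -1}, {"dp": [70, 78, 0], "roll": 0, "gripper": -1}, {"dp": [95, 106, 0], "roll": 0, "gripper": -1}, {"dp": [110, 124, 0], "roll": 0, "gripper": -1}, {"dp": [116, 131, 0], "roll": 0, "gripper": -1}, {"dp": [116, 131, 20], "roll": 0, "gripper": -1}, {"dp": [116, 131, 45], "roll": 0, "gripper": -1}, {"dp": [116, 131, 68], "roll": 0, "gripper": -1}, {"dp": [116, 131, 82], "roll": 0, "gripper": -1}, {"dp": [116, 131, 87], "roll": 0, "gripper": -1}, {"dp": [116, 131, 87], "roll": 0, "gripper": -1}]'

```text
clock: 14.07
eef_pos: [564.5, -162.8, 8.3]
eef_rot: [-3.14, 0.003, 0.072]
wrist_force: [0.8, 0.6, -0.3]
finger_gap: 0.4
finger_force: 0.0
```

Emit:
carry_out --deltas '[{"dp": [3, -10, -4], "roll": 0, "gripper": -1}, {"dp": [3, -20, -4], "roll": 0, "gripper": -1}, {"dp": [3, -27, -4], "roll": 0, "gripper": -1}, {"dp": [3, -31, -4], "roll": 0, "gripper": -1}, {"dp": [3, -34, -4], "roll": 0, "gripper": -1}, {"dp": [3, -37, -4], "roll": 0, "gripper": -1}, {"dp": [3, -40, -4], "roll": 0, "gripper": -1}, {"dp": [3, -43, -4], "roll": 0, "gripper": -1}, {"dp": [3, -45, -4], "roll": 0, "gripper": -1}, {"dp": [3, -47, -4], "roll": 0, "gripper": -1}, {"dp": [3, -47, -4], "roll": 0, "gripper": -1}]'

```text
clock: 14.98
eef_pos: [565.6, -117.1, 14.6]
eef_rot: [3.14, -0.002, 0.071]
wrist_force: [0.8, -4.4, 1.5]
finger_gap: 0.1
finger_force: 2.1
```

Emit:
carry_out --deltas '[{"dp": [0, -1, 0], "roll": 0, "gripper": -1}, {"dp": [0, -2, 0], "roll": 0, "gripper": -1}, {"dp": [0, -3, 0], "roll": 0, "gripper": -1}, {"dp": [0, -3, 0], "roll": 0, "gripper": -1}]'

```text
clock: 15.32
eef_pos: [565.4, -114.3, 14.7]
eef_rot: [3.14, -0.002, 0.071]
wrist_force: [1.3, -6.1, 2.0]
finger_gap: 0.7
finger_force: 2.9
```

Emit:
carry_out --deltas '[{"dp": [0, -1, 0], "roll": 0, "gripper": -1}, {"dp": [0, -2, 0], "roll": 0, "gripper": -1}, {"dp": [0, -2, 0], "roll": 0, "gripper": -1}]'

```text
clock: 15.57
eef_pos: [565.3, -112.3, 14.7]
eef_rot: [3.14, -0.002, 0.071]
wrist_force: [0.1, -6.0, 1.9]
finger_gap: 0.2
finger_force: 3.0
```

Emit:
carry_out --deltas '[{"dp": [0, -0.5, 0], "roll": 0, "gripper": -1}, {"dp": [0, -1, 0], "roll": 0, "gripper": -1}, {"dp": [0, -1.5, 0], "roll": 0, "gripper": -1}, {"dp": [0, -1.5, 0], "roll": 0, "gripper": -1}]'

```text
clock: 15.9
eef_pos: [565.2, -111.2, 14.7]
eef_rot: [3.139, -0.002, 0.071]
wrist_force: [1.0, -8.9, 1.9]
finger_gap: 0.6
finger_force: 4.4
```

Emit:
carry_out --deltas '[{"dp": [0, -0.5, 0], "roll": 0, "gripper": -1}, {"dp": [0, -1, 0], "roll": 0, "gripper": -1}, {"dp": [0, -1, 0], "roll": 0, "gripper": -1}]'

```text
clock: 16.15
eef_pos: [565.3, -111.2, 14.8]
eef_rot: [3.138, -0.002, 0.071]
wrist_force: [2.0, -15.4, 0.7]
finger_gap: 0.4
finger_force: 7.7
```

Emit:
carry_out --deltas '[{"dp": [0, 2, 0], "roll": 0, "gripper": -1}, {"dp": [0, 10, 0], "roll": 0, "gripper": -1}, {"dp": [0, 25, 0], "roll": 0, "gripper": -1}, {"dp": [0, 25, -30], "roll": 0, "gripper": -1}, {"dp": [0, 25, -70], "roll": 0, "gripper": -1}, {"dp": [0, 25, -110], "roll": 0, "gripper": -1}, {"dp": [0, 25, -150], "roll": 0, "gripper": -1}, {"dp": [0, 25, -185], "roll": 0, "gripper": -1}, {"dp": [0, 25, -195], "roll": 0, "gripper": -1}, {"dp": [0, 25, -195], "roll": 0, "gripper": -1}]'

```text
clock: 16.98
eef_pos: [567.4, -135.1, 212.0]
eef_rot: [3.14, -0.005, 0.071]
wrist_force: [0.2, 0.0, -0.8]
finger_gap: 0.8
finger_force: 0.0
```

Emit:
carry_out --deltas '[{"dp": [20, -20, 0], "roll": 0, "gripper": -1}, {"dp": [45, -43, 0], "roll": 0, "gripper": -1}, {"dp": [70, -68, 0], "roll": 0, "gripper": -1}, {"dp": [95, -93, 0], "roll": 0, "gripper": -1}, {"dp": [115, -112, 0], "roll": 0, "gripper": -1}, {"dp": [125, -122, 0], "roll": 0, "gripper": -1}, {"dp": [125, -122, 0], "roll": 0, "gripper": -1}, {"dp": [125, -122, 0], "roll": 0, "gripper": -1}]'

```text
clock: 17.65
eef_pos: [681.9, -3.5, 206.3]
eef_rot: [-3.141, 0.003, 0.072]
wrist_force: [0.5, -1.1, -0.2]
finger_gap: 0.5
finger_force: 0.0
```

```bash
python3 c.py pics/v2.png
```

```text
[681.89723858  -3.50561944 206.29915335] [-3.14119202  0.00345655  0.07230928] [ 0.51863537 -1.07227154 -0.21358217] 0.47672714615474004 17.65
top 0.74 x -328.35779832041817 -244.97055952004789 y -309.1048830615314 -155.93724343598558
top 0.39 x -127.3457082197972 82.31485106989184 y -100.66689256260915 -57.52731827561828
side 0.92 x -305.7866766739364 -198.02446479978022 y -351.03149612558786 -188.78753212425337
side 0.67 x -29.1829321430425 30.183181898593112 y -94.11484964279875 100.74147553808743
```

View pics/v2.png

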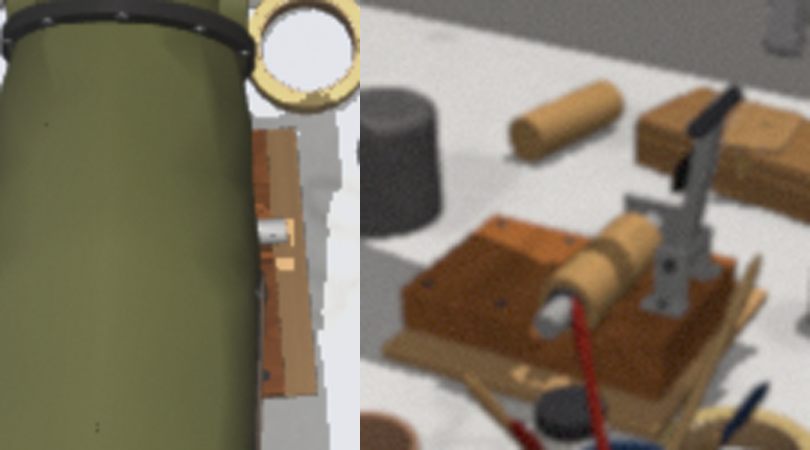

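Emit:
carry_out --deltas '[{"dp": [0, 0, 25], "roll": 0, "gripper": -1}, {"dp": [0, 0, 50], "roll": 0, "gripper": -1}, {"dp": [0, 0, 63], "roll": 0, "gripper": -1}, {"dp": [0, 0, 66], "roll": 0, "gripper": -1}, {"dp": [0, 0, 66], "roll": 0, "gripper": -1}, {"dp": [-10, 0, 66], "roll": 0, "gripper": -1}, {"dp": [-20, 0, 66], "roll": 0, "gripper": -1}, {"dp": [-26, 0, 66], "roll": 0, "gripper": -1}, {"dp": [-32, 0, 66], "roll": 0, "gripper": -1}, {"dp": [-38, 0, 66], "roll": 0, "gripper": -1}, {"dp": [-44, 0, 66], "roll": 0, "gripper": -1}, {"dp": [-50, 0, 66], "roll": 0, "gripper": -1}]'

```text
clock: 18.85
eef_pos: [632.1, -7.0, 143.3]
eef_rot: [3.142, -0.001, 0.071]
wrist_force: [1.0, 0.0, 0.6]
finger_gap: 0.4
finger_force: 0.5
```

Emit:
carry_out --deltas '[{"dp": [-6, 0, 0], "roll": 0, "gripper": -1}, {"dp": [-12, 0, 0], "roll": 0, "gripper": -1}, {"dp": [-18, 0, 0], "roll": 0, "gripper": -1}, {"dp": [-24, 0, 0], "roll": 0, "gripper": -1}, {"dp": [-30, 0, 0], "roll": 0, "gripper": -1}, {"dp": [-36, 0, 0], "roll": 0, "gripper": -1}, {"dp": [-42, 0, 0], "roll": 0, "gripper": -1}, {"dp": [-48, 0, 0], "roll": 0, "gripper": -1}, {"dp": [-54, 0, 0], "roll": 0, "gripper": -1}]'

```text
clock: 19.6
eef_pos: [578.0, -10.8, 143.0]
eef_rot: [-3.142, 0.0, 0.072]
wrist_force: [0.0, 0.4, -0.0]
finger_gap: 0.3
finger_force: 0.0
```

Emit:
carry_out --deltas '[{"dp": [0, 0, -20], "roll": 0, "gripper": -1}, {"dp": [0, 0, -40], "roll": 0, "gripper": -1}, {"dp": [0, 0, -60], "roll": 0, "gripper": -1}, {"dp": [0, 0, -80], "roll": 0, "gripper": -1}, {"dp": [-20, 10, -80], "roll": 0, "gripper": -1}, {"dp": [-50, 40, -80], "roll": 0, "gripper": -1}, {"dp": [-80, 70, -80], "roll": 0, "gripper": -1}, {"dp": [-110, 100, -80], "roll": 0, "gripper": -1}, {"dp": [-140, 130, -80], "roll": 0, "gripper": -1}, {"dp": [-160, 150, -80], "roll": 0, "gripper": -1}, {"dp": [-170, 160, -80], "roll": 0, "gripper": -1}, {"dp": [-170, 160, -80], "roll": 0, "gripper": -1}]'

```text
clock: 20.6
eef_pos: [418.7, -184.2, 223.3]
eef_rot: [3.141, -0.0, 0.069]
wrist_force: [0.9, 1.1, 0.1]
finger_gap: 0.2
finger_force: 0.0
```

Emit:
carry_out --deltas '[{"dp": [0, 0, 0], "roll": 0, "gripper": -1}, {"dp": [0, 0, 0], "roll": 0, "gripper": -1}, {"dp": [0, 0, 0], "roll": 0, "gripper": -1}, {"dp": [0, 0, 0], "roll": 0, "gripper": -1}, {"dp": [0, 0, 0], "roll": 0, "gripper": -1}, {"dp": [0, 0, 0], "roll": 0, "gripper": -1}, {"dp": [0, 0, 0], "roll": 0, "gripper": -1}, {"dp": [0, 0, 0], "roll": 0, "gripper": -1}, {"dp": [0, 0, 0], "roll": 0, "gripper": -1}, {"dp": [0, 0, 0], "roll": 0, "gripper": -1}, {"dp": [0, 0, 0], "roll": 0, "gripper": -1}, {"dp": [0, 0, 0], "roll": 0, "gripper": -1}]'

```text
clock: 21.6
eef_pos: [420.5, -182.6, 223.0]
eef_rot: [3.142, -0.0, 0.071]
wrist_force: [0.2, 0.2, 0.8]
finger_gap: -0.1
finger_force: 0.0
```

```bash
python3 c.py pics/v3.png
```

```text
[ 420.46586762 -182.55180284  222.97257392] [ 3.14157417e+00 -2.92079432e-05  7.14696454e-02] [0.20817579 0.18736247 0.8394479 ] -0.07736791245972871 21.6
top 0.8 x -22.89215914985858 23.297094232153782 y -85.28142602180353 83.92030503234216
side 0.68 x -306.56431633731347 -197.19954535166528 y -351.03149612558786 -188.78753212425337
side 0.58 x -30.17275808007812 27.89870286740593 y -94.11484964279875 96.49703751647145
```

View pics/v3.png

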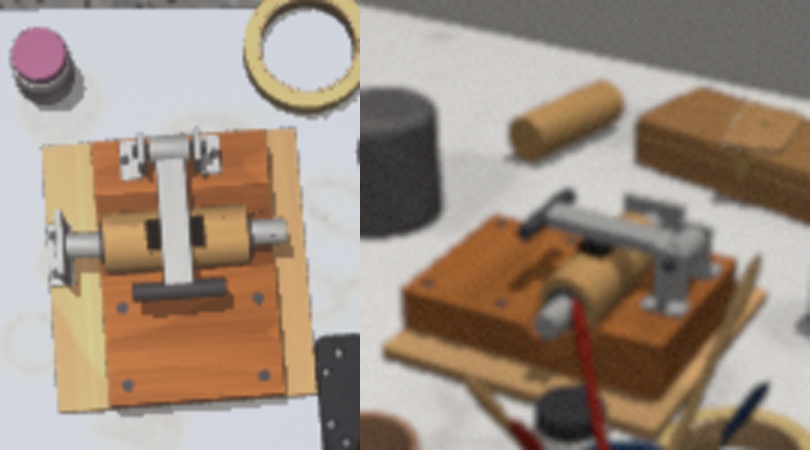

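The arm lies level on the roll with its pad bearing on it (top crop at about (175,235)). The roll spans y = -85 to +84 mm, so its axle end is against the stop at the left.

```bash
python3 -c "
from cell import manip
print(manip.sign_off())"
```

```text
the job is handed in; nothing more can be done
None
```

The job is handed in: the axle roll was laid on the deck, rolled into the vee and slid against the end stop, and the hold-down pad now rests on it; the final pictures confirm this, but sign-off returned no verdict.

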